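# Put the calibration weights away in their own cases and close them

### The job

The balance check is finished and the van is about to drive: stand every calibration weight upright and fully home in the case base whose well fits it (the middle one was put into the largest base by mistake, the smallest is already in its own), and close each of the three cases with its own lid, pushed down level onto the shoulder of its base. Never let a weight tip over, and do not push or upset the open sample cup in front of the tube rack.

Things in the scene. Friction and masses are not known exactly. Their poses are not given: they have to be found in the camera images.
- weight_large: large calibration weight, bright steel, 500 g: upright cylinder 38 mm in diameter, 53 mm high, then a narrow neck and a round grip knob 22 mm in diameter, 56 to 70 mm up; grip the knob from above, fingertips at the knob's lower edge. Origin: centre of underside, z up the axis; yaw means nothing. Starts alone on the worktop.
- weight_medium: medium calibration weight, bright steel, 200 g: upright cylinder 28 mm in diameter, 38 mm high, then a narrow neck and a round grip knob 18 mm in diameter, 41 to 54 mm up; grip the knob from above, fingertips at the knob's lower edge. Origin: centre of underside, z up the axis; yaw means nothing. Starts loose in the well of base_large, the wrong one.
- weight_small: small calibration weight, bright steel, 50 g: upright cylinder 18 mm in diameter, 23 mm high, then a narrow neck and a round grip knob 12 mm in diameter, 25 to 34 mm up; grip the knob from above, fingertips at the knob's lower edge. Origin: centre of underside, z up the axis; yaw means nothing. Starts in its own base_small and can stay there.
- base_large: large case base, grey open round pot 72 mm in diameter, fixed on a rubber foot; home of weight_large. Origin: centre of underside, z up. Well 43 mm in diameter, floor at z 6 mm, flaring to a 52 mm mouth at the rim, z 46 mm. Outside, a shoulder at z 30 mm carries the lid; above it a collar tapers from 63 to 55 mm diameter at the rim.
- base_medium: medium case base, grey open round pot 62 mm in diameter, fixed on a rubber foot; home of weight_medium. Origin: centre of underside, z up. Well 33 mm in diameter, floor at z 6 mm, flaring to a 42 mm mouth at the rim, z 36 mm. Outside, a shoulder at z 20 mm carries the lid; above it a collar tapers from 53 to 45 mm diameter at the rim.
- base_small: small case base, grey open round pot 52 mm in diameter, fixed on a rubber foot; home of weight_small. Origin: centre of underside, z up. Well 23 mm in diameter, floor at z 6 mm, flaring to a 32 mm mouth at the rim, z 26 mm. Outside, a shoulder at z 12 mm carries the lid; above it a collar tapers from 43 to 35 mm diameter at the rim.
- lid_large: lid of the large case, grey round hood 72 mm outer, 67 mm inner diameter, about 120 g, standing mouth down; flat top 54 mm up, on it a round grip knob 22 mm in diameter, 58.5 to 70 mm up; grip it from above, fingertips at the knob's lower edge. Origin: centre of its mouth (underside), z up; yaw means nothing. Home: mouth on base_large's shoulder, 30 mm above its origin.
- lid_medium: lid of the medium case, grey round hood 62 mm outer, 57 mm inner diameter, about 100 g, standing mouth down; flat top 48 mm up, on it a round grip knob 22 mm in diameter, 52.5 to 64 mm up; grip it from above, fingertips at the knob's lower edge. Origin: centre of its mouth (underside), z up; yaw means nothing. Home: mouth on base_medium's shoulder, 20 mm above its origin.
- lid_small: lid of the small case, grey round hood 52 mm outer, 47 mm inner diameter, about 80 g, standing mouth down; flat top 36 mm up, on it a round grip knob 22 mm in diameter, 40.5 to 52 mm up; grip it from above, fingertips at the knob's lower edge. Origin: centre of its mouth (underside), z up; yaw means nothing. Home: mouth on base_small's shoulder, 12 mm above its origin.
- sample_cup: bystander: loose open sample cup of clear plastic with cut leaf in it, 50 mm in diameter, 87 mm high, standing at the right of the work before the tube rack. Origin: centre of its underside. Leave it alone.

How it is judged:
By the outcome, as a careful person would: the job done as asked, in the order asked, and still so for the second after the job is handed in, with the robot touching nothing.
It also fails if it takes over 120 s, if anything falls off the work surface, if the arm or the gripper's body presses on something with over 40 N, if the wrist force passes 120 N, or if a joint passes its speed limit or range.

### The arm

A 6-joint arm with a two-finger parallel gripper is mounted at the origin on a cart in front of the work surface, level with it; the furniture and walls round the work are solid. World frame = base frame: x ahead of the robot, y to its left, z up, the work surface at z = 0. Lengths are in m, angles in rad, forces in N, time in s.
With the tool pointing down it reaches from about 0.275 to 0.825 m from the base axis. Payload 4.9 kg.
Tool frame: the origin (TCP) lies between the finger pads; the fingertips stand 19 mm ahead of it and the grasp point (between the pads) is the TCP (finger_overhang is the distance from the TCP to the fingertips, in m); z points along the fingers, y is the line along which they close (so a half turn about z gives the same grasp; the last joint's range is limited). The gripper opens to 85 mm and grips with 20 to 120 N. Pads are 22 mm wide; open, the fingers measure 114 mm over their backs; the gripper's body (76 mm by 85 mm) begins 54 mm behind the grasp point. The pads swing forward as they close: fully open they stand 13 mm farther back than shut.
Start: joints at [1.023, 0.326, -0.193, 1.052, 0, 1.437], TCP at [0.221, 0.504, 0.223] pointing down, gripper open.
Joint ranges: [-2.65, 2.65], [-0.97, 1.79], [-1.3, 1.35], [-1.93, 2.1], [-1.47, 1.37], [-3.14, 3.14]. Speed limits (rad/s): [2.57, 2.57, 3.14, 3.14, 3.14, 3.14].

### API

Orientations are given as a rotation vector (axis times angle).
In Python, from rig import state, get_image, calibration, finish_job, finger_overhang gives the robot as it stands.
- The arm moves only by the tool apply_moves, never from a script. Its argument "series" is a list of rows, each a list of 5 numbers: the shift along the tool's x, y, z in units of 1000 mm (1.0 is 1000 mm), then the turn about the tool's z in units of 360 degrees (1.0 is 360 degrees), then the opening, from 0 (shut) to 1 (fully open). In form: [[dx, dy, dz, twist, hand], ...]. A call has 1 to 12 rows; each row shifts and turns the commanded pose from where the row before left it, along the tool's axes as they then stand; what a row does not reach is not made up. A row lasts 1/10 s, in which the tool goes at most 50 mm and 8.59 degrees, less where a joint would pass 70% of its speed; a pose out of reach is approached as far as the arm can. A call with a number of a shift or a turn outside -1 to 1 is refused whole. A call with a gripper value outside its range is refused whole. The fingers move at their own pace and stop on an object; "squeeze" is the grip in N (left out, the last holds). Time passes only in rows, so rows that do not move let the fingers close. It gives the time, the measured TCP pose, the force, the opening and the grip force at its end, in the units of the state.
- state(): the state, without advancing time (a new reading comes with each control period).
- get_image(name): name is "scene" or "top" or "wrist"; returns (picture, depth): 420x560x3 uint8, blue, green, red; 420x560 float32, m along the optical axis (not along the pixel's ray), 0 where there is no reading.
- calibration(name): a dict with "fovy" (degrees; the focal length in pixels is half the picture's height over the tangent of half this angle, whatever the lens; pixels are square), "cx", "cy" (the principal point, pixels), "R" (3x3) and "t" (3): a world point X has camera coordinates R X + t. Camera axes: x right, y down, z forward; pixel columns grow to the right and rows downward; lengths in m; the calibration is good to about 2 mm. A picture is of the moment at which its call begins: read the wrist's pose just before it. calibration takes no time and is no camera call; for the wrist camera it gives the pose at the moment of the call.
- finish_job(): hands the job in; it is judged then, once.
The state is a dict: "clock": time; "joint_pos": joint angles; "dq": joint speeds; "effort": joint torques, N m; "eef_pos": TCP position; "ee_rot": TCP orientation; "wrist_force": force on the tool from outside, world axes, zero at the start; "moment": the same for the moment, N m; "opening": opening from 0.0 (shut) to 1.0 (fully open); "grip_force": force on a finger pad.
Only numpy, scipy, OpenCV 4.12 (cv2) and the standard library are available. Lean on these libraries where they do the work, as an engineer would, in place of code of your own. Each camera call takes 0.05 s, during which the arm holds its last target. There are 200 camera calls.

## Working session

There is one attempt and no reset: what is moved stays moved. The work goes in short steps, Python scripts to look and compute and a tool call to move; the robot and the scene stay as the last step left them, time stands still between calls to the robot, and variables do not carry over. Pictures are saved under pics/ and viewed, at most 14 in all, crops included, and the job is handed in when it is done.

Besides the shell and the picture viewer there is one more tool, called after "Emit:" in YAML: its name, and indented under it one key for each argument. apply_moves: Moves the arm, as the interface text tells. Its arguments: {"type":"object","properties":{"series":{"type":"array","items":{"type":"array","items":{"type":"number","minimum":-1,"maximum":1}}},"squeeze":{"type":"number"}},"required":["series"]}

```bash
ls; mkdir -p pics; python3 - <<'E'
from rig import *
import cv2,numpy as np
s=state();print(s)
for n in("scene","top"):
    im,d=get_image(n);cv2.imwrite(f"pics/{n}0.png",im);np.save(f"{n}0.npy",d);c=calibration(n);print(n,c)
E
```

```text
pics
{'clock': 0.0, 'joint_pos': array([ 1.02282486e+00,  3.26965408e-01, -1.93571051e-01,  1.05198162e+00,
        3.65966887e-05,  1.43662437e+00]), 'dq': array([ 0.00200908, -0.00077388, -0.00088024, -0.00025951,  0.00051132,
       -0.00208064]), 'effort': array([-6.61097838e-04, -4.43401372e+01,  2.62438130e+01,  1.55573798e-02,
       -1.85215818e-04,  7.98390431e-06]), 'eef_pos': array([0.22080932, 0.50309454, 0.22199498]), 'ee_rot': array([-6.45241669e-01, -3.07399191e+00,  2.52901747e-03]), 'wrist_force': array([-0.04597222,  0.23320642,  1.00040267]), 'moment': array([-0.036285  , -0.04241594,  0.00771768]), 'grip_force': 0.0, 'opening': 0.9988046680548818}
scene {'fovy': 42.20554939088576, 'cx': 278.4428518581806, 'cy': 211.78706676254257, 'R': array([[ 0.67611245, -0.73674534, -0.00884597],
       [-0.51004522, -0.45933766, -0.72722953],
       [ 0.53171968,  0.49620079, -0.68633735]]), 't': array([-0.581589  ,  0.14820062,  0.80398556])}
top {'fovy': 42.428268917656816, 'cx': 273.0982411218625, 'cy': 212.14758807851763, 'R': array([[ 2.34404807e-02, -9.99722963e-01,  2.13120414e-03],
       [-9.97501078e-01, -2.35303995e-02, -6.66177143e-02],
       [ 6.66494068e-02, -5.64327179e-04, -9.97776297e-01]]), 't': array([-0.3428996 ,  0.50915198,  0.87178139])}
```

View pics/scene0.png

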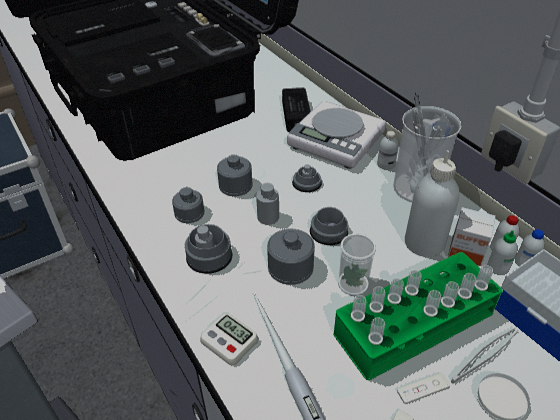

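View pics/top0.png

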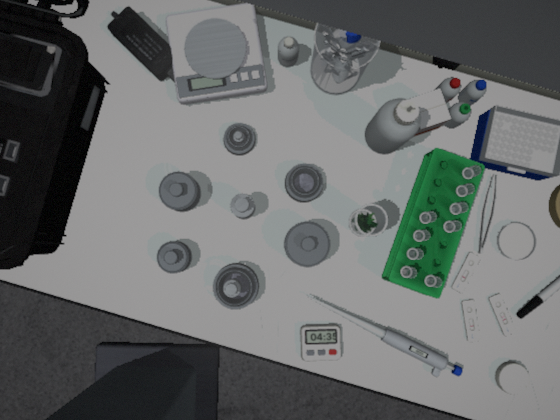

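The scene view shows three lids, the two empty or filled bases and the lone large weight in the middle of the bench, with the cup at the right. In the top view:

| Object | Pixel |
|---|---|
| base_large, holding weight_medium | (236,286) |
| lid_large | (307,243) |
| lid_medium | (180,190) |
| lid_small | (173,256) |
| weight_large | (243,205) |
| base_medium | (304,182) |
| base_small, holding weight_small | (239,139) |
| cup | (368,220) |

```bash
cat > h.py <<'E'
from rig import *
import cv2,numpy as np
from scipy.optimize import least_squares
def cloud(n,d=None):
    if d is None: _,d=get_image(n)
    c=calibration(n);f=210/np.tan(np.radians(c["fovy"])/2)
    v,u=np.nonzero(d>0);z=d[v,u]
    P=np.c_[(u-c["cx"])/f*z,(v-c["cy"])/f*z,z]
    return (P-c["t"])@c["R"]
def band(P,xy,r,z0,z1):
    m=(np.hypot(P[:,0]-xy[0],P[:,1]-xy[1])<r)&(P[:,2]>z0)&(P[:,2]<z1)
    return P[m]
def circ(Q,R,x0):
    return least_squares(lambda p:np.hypot(Q[:,0]-p[0],Q[:,1]-p[1])-R,x0,loss="soft_l1",f_scale=.001).x
E
python3 - <<'E'
from h import *
T=cloud("top",np.load("top0.npy"));S=cloud("scene",np.load("scene0.npy"))
d=np.load("top0.npy");c=calibration("top");f=210/np.tan(np.radians(c["fovy"])/2)
# name: pixel, body outer R, side band, top plane z (knob), knob R
ob=dict(bL=((236,286),.036,.003,.027,.060,.009),lL=((307,243),.036,.005,.050,.070,.011),lM=((180,190),.031,.005,.044,.064,.011),
 lS=((173,256),.026,.005,.033,.052,.011),wL=((243,205),.019,.005,.050,.070,.011),bM=((304,182),.031,.003,.018,.036,.03),bS=((239,139),.026,.002,.010,.040,.006),cup=((368,220),.025,.01,.08,.087,.025))
for k,(px,R,a,b,zt,kr) in ob.items():
    zc=d[px[1],px[0]]; X=(np.array([(px[0]-c["cx"])/f*zc,(px[1]-c["cy"])/f*zc,zc])-c["t"])@c["R"]
    out=[]
    for P in(T,S):
        K=band(P,X,.045,zt-.004,zt+.006)
        kc=(K[:,:2].min(0)+K[:,:2].max(0))/2 if len(K) else [0,0]
        Q=band(P,X,R+.02,a,b)
        out+= [kc, len(K), np.median(K[:,2]) if len(K) else 0, circ(Q,R,X[:2]) if len(Q)>5 else 0,len(Q)]
    print(k,X.round(4),*[np.round(o,4) for o in out])
for n,P in(("T",T),("S",S)):
    q=band(P,(.45,.15),.3,-.02,.01);print(n,np.median(q[:,2]),np.std(q[:,2]))
E
```

```text
bL [ 0.3981 -0.276   0.0591] [ 0.3928 -0.2691] 109 0.0612 [ 0.395  -0.2557] 603 [ 0.3941 -0.2687] 95 0.06 [ 0.3968 -0.2725] 555
lL [ 0.4672 -0.3842  0.0696] [ 0.4657 -0.3858] 160 0.0708 [ 0.4658 -0.3861] 47 [ 0.4671 -0.3867] 136 0.07 [ 0.4677 -0.3856] 888
lM [ 0.5451 -0.1848  0.0644] [ 0.5458 -0.1784] 159 0.0651 [ 0.5461 -0.1782] 164 [ 0.5479 -0.1796] 91 0.0638 [ 0.5485 -0.1777] 562
lS [ 0.4421 -0.1757  0.0544] [ 0.4396 -0.1717] 159 0.0532 [ 0.4398 -0.1715] 106 [ 0.4418 -0.1727] 102 0.0517 [ 0.4423 -0.1711] 387
wL [ 0.5235 -0.284   0.071 ] [ 0.5242 -0.2817] 159 0.071 [ 0.5242 -0.2821] 52 [ 0.5251 -0.2822] 114 0.0699 [ 0.5264 -0.2815] 427
bM [ 0.5694 -0.3812  0.0068] [ 0.5671 -0.3804] 215 0.0356 [ 0.561  -0.3597] 532 [ 0.5681 -0.3821] 201 0.0349 [ 0.569  -0.3816] 357
bS [ 0.6337 -0.2726  0.0352] [ 0.6386 -0.2712] 47 0.0412 [ 0.635  -0.2712] 479 [ 0.6402 -0.2715] 33 0.0397 [ 0.6412 -0.2712] 165
cup [ 0.5069 -0.4839  0.0345] [ 0.5041 -0.4794] 233 0.0869 [ 0.5049 -0.4759] 667 [ 0.5055 -0.4802] 255 0.0862 [ 0.5072 -0.4789] 1408
T 0.001376023135598968 0.0016003874848161312
S 0.0002337060267218414 0.0023639587826682846
```

```bash
python3 - <<'E'
from h import *
print(finger_overhang)
for n in("top","scene"):
    P=cloud(n,np.load(n+"0.npy"))
    for x in np.arange(.1,.8,.1):
        print(n,round(x,1),[ (lambda q: round(float(np.percentile(q,99)),2) if len(q)>5 else None)(P[(abs(P[:,0]-x)<.05)&(abs(P[:,1]-y)<.05),2]) for y in np.arange(-.6,.7,.1)])
# refined rims for bases
T=cloud("top",np.load("top0.npy"));S=cloud("scene",np.load("scene0.npy"))
for k,x,zr,R in(("bL",(.396,-.271),.046,.0268),("bM",(.568,-.381),.036,.0218),("bS",(.64,-.271),.026,.0168)):
  for P in(T,S):
    Q=band(P,x,R+.006,zr-.003,zr+.004);r=np.hypot(*(Q[:,:2]-x).T);Q=Q[r>R-.006]
    print(k,len(Q),circ(Q,R,np.array(x)))
E
```

```text
0.019
top 0.1 [None, -0.79, -0.79, -0.79, -0.69, -0.22, -0.21, -0.21, -0.69, -0.79, -0.79, -0.79, None]
top 0.2 [0.0, 0.01, 0.01, None, -0.69, -0.69, -0.69, -0.69, -0.7, -0.79, -0.79, -0.79, None]
top 0.3 [0.03, 0.03, 0.02, 0.0, 0.01, 0.01, 0.0, None, -0.79, -0.79, -0.79, -0.79, None]
top 0.4 [0.09, 0.09, 0.06, 0.06, 0.05, 0.01, 0.17, 0.06, None, None, None, None, None]
top 0.5 [0.09, 0.09, 0.77, 0.75, 0.07, 0.01, 0.17, None, None, None, None, None, None]
top 0.6 [0.09, 0.17, 0.04, 0.04, 0.06, 0.0, 0.17, 0.16, None, None, None, None, None]
top 0.7 [0.18, 0.18, 0.17, 0.05, 0.05, 0.17, 0.17, 0.17, None, None, None, None, None]
scene 0.1 [None, None, None, None, 0.0, 0.0, None, -0.69, -0.69, None, None, None, None]
scene 0.2 [None, 0.0, 0.0, None, None, None, None, -0.7, -0.7, -0.79, -0.79, -0.79, None]
scene 0.3 [0.03, 0.03, 0.02, 0.0, 0.0, 0.0, -0.79, -0.79, -0.79, -0.79, -0.79, -0.79, -0.79]
scene 0.4 [0.09, 0.09, 0.06, 0.06, 0.05, 0.0, 0.16, 0.16, 0.1, 0.0, -0.79, -0.79, -0.79]
scene 0.5 [0.09, 0.09, 0.07, 0.07, 0.06, 0.0, 0.16, 0.16, 0.17, 0.17, 0.17, 0.0, 0.0]
scene 0.6 [0.09, 0.16, 0.04, 0.04, 0.06, 0.0, 0.16, 0.16, 0.17, 0.17, 0.17, 0.0, 0.0]
scene 0.7 [0.23, 0.22, 0.17, 0.05, 0.05, 0.16, 0.16, 0.16, 0.17, 0.17, 0.16, None, None]
bL 252 [ 0.39531145 -0.27310103]
bL 198 [ 0.39628169 -0.27347282]
bM 191 [ 0.56755525 -0.3809309 ]
bM 164 [ 0.56850793 -0.3817704 ]
bS 147 [ 0.63920518 -0.27126047]
bS 86 [ 0.64095637 -0.27171209]
```

Emit:
apply_moves:
  series:
    - [0, 0, -0.027, -0.0219, 0.6]
    - [0, 0, -0.027, -0.0219, 0.6]
    - [0, 0, -0.027, -0.0219, 0.6]
    - [-0.04, 0, 0, 0, 0.6]
    - [-0.04, -0.02, 0, 0, 0.6]
    - [0, -0.04, 0, 0, 0.6]
    - [0, -0.04, 0, 0, 0.6]
    - [0, -0.04, 0, 0, 0.6]
    - [0, -0.04, 0, 0, 0.6]
    - [0, -0.04, 0, 0, 0.6]
    - [0, -0.04, 0, 0, 0.6]
    - [0, -0.04, 0, 0, 0.6]
  squeeze: 40

```text
clock: 1.3
eef_pos: [0.3002, 0.202, 0.3035]
ee_rot: [-0.0, -3.141, 0.001]
wrist_force: [1.1, -0.2, 0.0]
opening: 0.603
grip_force: 0.0
```

Emit:
apply_moves:
  series:
    - [0, -0.04, 0, 0, 0.6]
    - [0, -0.04, 0, 0, 0.6]
    - [0, -0.04, 0, 0, 0.6]
    - [0, -0.04, 0, 0, 0.6]
    - [0, -0.04, 0, 0, 0.6]
    - [0, -0.04, 0, 0, 0.6]
    - [0, -0.04, 0, 0, 0.6]
    - [-0.04, -0.04, 0, 0, 0.6]
    - [-0.04, -0.04, 0, 0, 0.6]
    - [0, -0.04, 0, 0, 0.6]
    - [0, -0.04, 0, 0, 0.6]
    - [0, 0, 0, 0, 0.6]

```text
clock: 2.5
eef_pos: [0.3712, -0.2311, 0.3029]
ee_rot: [-0.009, -3.141, 0.001]
wrist_force: [-0.1, 0.2, -0.5]
opening: 0.602
grip_force: 0.0
```

```bash
cat >> h.py <<'E'
def look(name,objs,save=None):
    s=state();c=calibration(name);im,d=get_image(name)
    if save:cv2.imwrite(f"pics/{save}.png",im)
    P=cloud(name,d)
    for k,x,z,R in objs:   # R = outer radius of the top disc/ring
        K=band(P,x,R+.012,z-.003,z+.004)
        print(name,k,len(K), (circ(np.c_[K[:,:2]],R,np.array(x)) if 0 else (K[:,:2].min(0)+K[:,:2].max(0))/2).round(4) if len(K)>10 else None, K[:,2].mean().round(4) if len(K) else 0)
    return s,P
A=[("wM",(.3935,-.269),.060,.009),("bL",(.396,-.2733),.046,.0275),("lL",(.4664,-.386),.070,.011),("lM",(.547,-.179),.064,.011),("lS",(.441,-.172),.052,.011),("wL",(.525,-.282),.070,.011),("bM",(.568,-.381),.036,.0225),("bS",(.640,-.2715),.026,.0175)]
E
python3 - <<'E'
from h import *
s,P=look("wrist",A,"w1");print(s["eef_pos"],s["ee_rot"])
E
```

```text
wrist wM 180 [ 0.3944 -0.2659] 0.0598
wrist bL 445 [ 0.3963 -0.2698] 0.0449
wrist lL 232 [ 0.467  -0.3825] 0.0693
wrist lM 199 [ 0.5464 -0.1753] 0.0637
wrist lS 228 [ 0.4415 -0.1686] 0.0517
wrist wL 217 [ 0.5253 -0.2783] 0.0697
wrist bM 72 [ 0.5625 -0.3849] 0.035
wrist bS 210 [ 0.6404 -0.268 ] 0.0258
[ 0.37119482 -0.2311306   0.30292177] [-9.49423892e-03 -3.14068566e+00  1.13289808e-03]
```

View pics/w1.png

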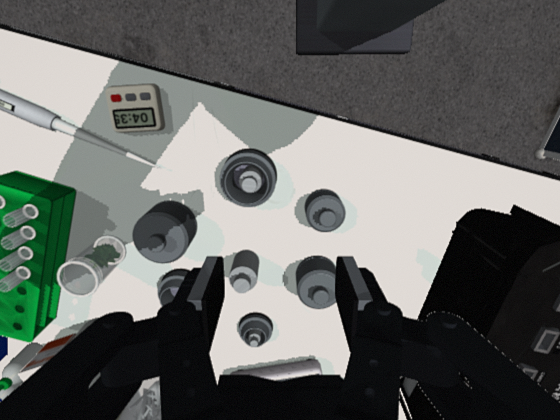

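The wrist view shows base_large with the medium weight at (249,178), the lids at (165,232), (325,210) and (318,283), and the large weight at (245,270). Its y values sit 3 mm off the fixed cameras, so I'll repeat the measurement now that the arm is still.

```bash
python3 - <<'E'
from h import *
s,P=look("wrist",A[:6]);print(s["eef_pos"],s["ee_rot"],abs(s["dq"]).max())
E
```

```text
wrist wM 178 [ 0.3946 -0.2667] 0.0598
wrist bL 495 [ 0.3962 -0.2712] 0.0449
wrist lL 235 [ 0.4673 -0.3837] 0.0696
wrist lM 197 [ 0.5475 -0.1761] 0.0639
wrist lS 231 [ 0.4414 -0.1699] 0.0518
wrist wL 212 [ 0.5263 -0.2804] 0.0699
[ 0.37075631 -0.22878375  0.30297211] [-7.30665593e-03 -3.14033701e+00 -1.77690490e-03] 0.044394406782305676
```

Emit:
apply_moves:
  series:
    - [-0.012, -0.02, 0.03, 0, 0.5]
    - [-0.011, -0.019, 0.04, 0, 0.5]
    - [0, 0, 0.04, 0, 0.5]
    - [0, 0, 0.04, 0, 0.5]
    - [0, 0, 0.02, 0, 0.5]
    - [0, 0, 0, 0, 0.5]
    - [0, 0, 0, 0, 0.5]
    - [0, 0, 0, 0, 0.5]

```text
clock: 3.4
eef_pos: [0.3952, -0.2665, 0.1355]
ee_rot: [0.0, 3.139, -0.003]
wrist_force: [0.9, -0.2, 0.0]
opening: 0.498
grip_force: 0.0
```

```bash
python3 - <<'E'
from h import *
s,P=look("wrist",A[:2],"w2");s=state();print(s["eef_pos"],s["ee_rot"],abs(s["dq"]).max())
E
```

```text
wrist wM 503 [ 0.395  -0.2688] 0.0598
wrist bL 1329 [ 0.3968 -0.273 ] 0.0448
[ 0.39521894 -0.26676689  0.13556277] [ 4.69260250e-04  3.13919710e+00 -3.37450536e-03] 0.005314887820715636
```

View pics/w2.png

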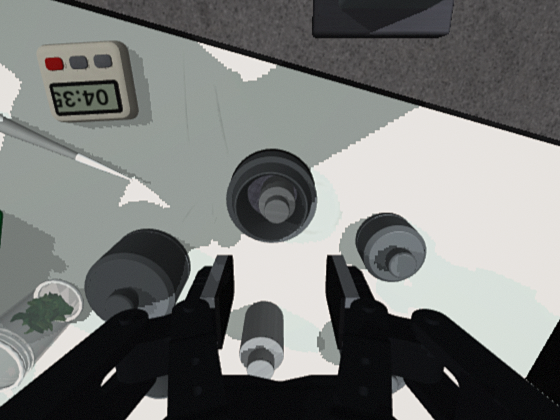

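Emit:
apply_moves:
  series:
    - [0, -0.002, 0.02, 0, 0.5]
    - [0, 0, 0.02, 0, 0.45]
    - [0, 0, 0.02, 0, 0.4]
    - [0, 0, 0.0075, 0, 0.4]
    - [0, 0, 0, 0, 0.4]
    - [0, 0, 0, 0, 0]
    - [0, 0, 0, 0, 0]
    - [0, 0, 0, 0, 0]
    - [0, 0, 0, 0, 0]
    - [0, 0, 0, 0, 0]
  squeeze: 40

```text
clock: 4.45
eef_pos: [0.3943, -0.2684, 0.0666]
ee_rot: [0.002, 3.141, -0.001]
wrist_force: [0.5, 0.3, -0.4]
opening: -0.003
grip_force: 0.0
```

```bash
python3 - <<'E'
from h import *
im,d=get_image("scene");cv2.imwrite("pics/s3.png",cv2.resize(im[170:310,130:310],None,fx=4,fy=4))
s,P=look("wrist",A[:2],"w3");s=state();print(s["eef_pos"],s["opening"],s["wrist_force"])
P=cloud("scene",d);q=band(P,(.396,-.273),.03,.03,.3);print(np.histogram(q[:,2],20))
E
```

```text
wrist wM 384 [ 0.3921 -0.2686] 0.0595
wrist bL 1922 [ 0.3944 -0.2728] 0.0447
[ 0.39410929 -0.26830285  0.06637744] -0.0003919154198956857 [ 1.02954547 -0.34075304  0.12916581]
(array([508, 304,  91,  27, 112, 101,  75, 186, 154, 166, 185, 147,  27,
         0,   0,   3, 232, 124,  85,  66]), array([0.03002392, 0.04344286, 0.0568618 , 0.07028074, 0.08369968,
       0.09711862, 0.11053756, 0.1239565 , 0.13737543, 0.15079437,
       0.16421331, 0.17763225, 0.19105119, 0.20447013, 0.21788907,
       0.23130801, 0.24472695, 0.25814589, 0.27156483, 0.28498377,
       0.29840271]))
```

View pics/s3.png

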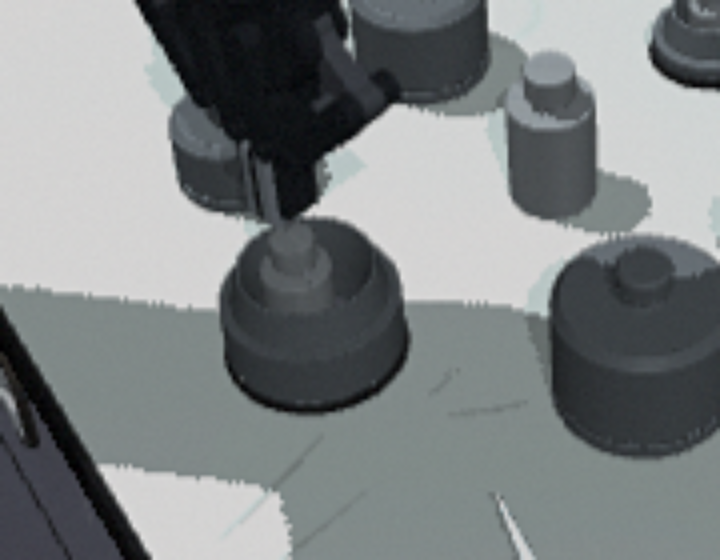

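The crop shows the weight still upright in base_large, with its knob at (295,235). The shut fingers end at about (280,215), beside or behind the knob. I'll measure the fingertip position from depth.

```bash
python3 - <<'E'
from h import *
_,d=get_image("scene");P=np.zeros((420,560,3));P[d>0]=cloud("scene",d)
for v in range(204,244,3): print(v,[tuple(map(int,P[v,u]*1000)) for u in range(191,211,3)])
E
```

```text
204 [(384, -264, 116), (381, -275, 125), (381, -282, 130), (386, -282, 126), (381, -297, 139), (381, -303, 142), (382, -309, 145)]
207 [(382, -265, 112), (380, -275, 120), (382, -280, 122), (381, -288, 128), (381, -296, 133), (381, -302, 136), (381, -310, 141)]
210 [(382, -264, 105), (382, -272, 111), (382, -279, 115), (387, -279, 111), (380, -295, 126), (382, -301, 129), (470, -190, -1)]
213 [(382, -262, 98), (383, -269, 102), (385, -273, 103), (387, -278, 105), (391, -280, 103), (396, -281, 101), (464, -197, 0)]
216 [(382, -261, 91), (381, -270, 98), (385, -272, 96), (386, -279, 100), (389, -281, 99), (396, -279, 93), (459, -204, 0)]
219 [(428, -193, 8), (383, -267, 89), (383, -274, 93), (387, -276, 91), (390, -279, 91), (395, -280, 89), (454, -209, 0)]
222 [(427, -193, 1), (383, -265, 81), (383, -273, 86), (386, -277, 87), (387, -282, 89), (397, -276, 77), (450, -213, -1)]
225 [(424, -196, 0), (426, -201, 1), (382, -274, 81), (386, -275, 78), (401, -262, 59), (414, -252, 43), (416, -257, 45)]
228 [(418, -204, 1), (396, -244, 45), (390, -260, 59), (393, -264, 60), (396, -268, 60), (400, -269, 58), (415, -257, 39)]
231 [(388, -247, 46), (392, -248, 43), (386, -265, 59), (388, -270, 61), (392, -272, 60), (395, -276, 60), (408, -266, 43)]
234 [(385, -249, 42), (391, -248, 37), (391, -257, 44), (386, -271, 56), (389, -275, 57), (394, -276, 54), (404, -270, 43)]
237 [(382, -252, 40), (388, -251, 34), (386, -262, 44), (386, -270, 49), (389, -275, 51), (393, -277, 49), (398, -277, 45)]
240 [(378, -257, 40), (386, -253, 31), (382, -267, 44), (385, -270, 43), (388, -274, 44), (390, -279, 46), (394, -282, 45)]
243 [(370, -267, 46), (385, -253, 25), (380, -269, 40), (382, -274, 42), (385, -278, 43), (389, -280, 41), (393, -282, 39)]
```

The shut fingertips are at z ≈ 0.077 while the reported TCP is at z = 0.066, so they stand above it instead of 19 mm ahead. I'll go by what I can see: open, lower a little and measure again.

Emit:
apply_moves:
  series:
    - [0, 0, 0, 0, 0.45]
    - [0, 0, 0, 0, 0.45]
    - [0, 0, 0, 0, 0.45]
    - [0, 0, 0.01, 0, 0.45]
    - [0, 0, 0, 0, 0.45]
    - [0, 0, 0, 0, 0.45]

```text
clock: 5.2
eef_pos: [0.3937, -0.2679, 0.0557]
ee_rot: [-0.002, -3.141, -0.001]
wrist_force: [-0.7, -0.2, -0.3]
opening: 0.443
grip_force: 0.0
```

```bash
python3 - <<'E'
from h import *
im,d=get_image("scene");cv2.imwrite("pics/s4.png",cv2.resize(im[170:310,130:310],None,fx=4,fy=4));P=np.zeros((420,560,3));P[d>0]=cloud("scene",d)
print(state()["eef_pos"],state()["opening"])
for v in range(204,238,3): print(v,[tuple(map(int,P[v,u]*1000)) for u in range(179,224,4)])
E
```

```text
[ 0.39388286 -0.26809664  0.05595548] 0.4496741674473955
204 [(422, -174, 35), (384, -243, 104), (389, -246, 102), (394, -249, 101), (375, -286, 136), (377, -292, 138), (384, -292, 134), (390, -294, 131), (400, -290, 121), (380, -325, 156), (380, -333, 161), (390, -329, 152)]
207 [(418, -178, 33), (381, -246, 101), (387, -248, 99), (395, -247, 93), (402, -247, 87), (375, -294, 135), (381, -295, 131), (472, -184, 0), (400, -289, 115), (381, -323, 149), (382, -330, 152), (393, -326, 142)]
210 [(417, -179, 28), (382, -243, 93), (387, -247, 92), (395, -245, 85), (401, -246, 81), (381, -285, 120), (381, -295, 126), (466, -190, 0), (381, -313, 137), (381, -322, 143), (383, -328, 145), (393, -325, 137)]
213 [(417, -177, 20), (381, -243, 87), (386, -247, 86), (392, -249, 83), (400, -246, 75), (445, -195, 12), (381, -294, 120), (385, -297, 118), (382, -311, 129), (381, -322, 137), (384, -326, 137), (399, -316, 120)]
216 [(417, -175, 11), (418, -185, 17), (384, -248, 82), (391, -248, 76), (399, -247, 70), (442, -198, 9), (381, -292, 112), (383, -299, 115), (381, -312, 125), (381, -320, 130), (
[... 776 characters left out ...]
85, -293, 85), (387, -300, 89), (396, -297, 80), (422, -274, 45), (455, -243, 0)]
231 [(399, -194, 1), (404, -198, 0), (409, -203, 0), (387, -247, 46), (394, -247, 41), (387, -268, 61), (382, -286, 77), (385, -292, 79), (387, -299, 81), (394, -299, 76), (421, -274, 39), (431, -272, 30)]
234 [(395, -200, 1), (400, -203, 0), (404, -208, 0), (384, -250, 44), (393, -249, 37), (385, -270, 57), (390, -273, 55), (384, -292, 73), (386, -299, 76), (418, -267, 29), (420, -275, 34), (417, -289, 46)]
237 [(391, -204, 0), (395, -210, 1), (384, -238, 29), (382, -252, 40), (384, -260, 44), (386, -268, 49), (388, -275, 51), (382, -293, 69), (401, -278, 43), (416, -268, 25), (418, -277, 30), (413, -293, 45)]
```

View pics/s4.png

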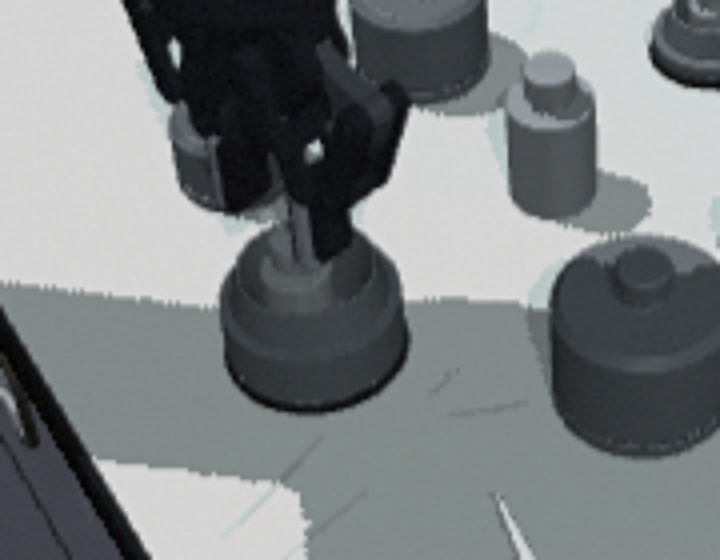

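The open fingers straddle the knob evenly, but the tips are at z ≈ 0.068 with TCP z at 0.056. In practice that means tip z = reported z + 0.012. I'll go 18 mm lower and close.

Emit:
apply_moves:
  series:
    - [0, 0, 0.009, 0, 0.4]
    - [0, 0, 0.009, 0, 0.4]
    - [0, 0, 0, 0, 0.35]
    - [0, 0, 0, 0, 0]
    - [0, 0, 0, 0, 0]
    - [0, 0, 0, 0, 0]
    - [0, 0, 0, 0, 0]
    - [0, 0, 0, 0, 0]
  squeeze: 40

```text
clock: 6.05
eef_pos: [0.394, -0.2683, 0.0383]
ee_rot: [-0.002, -3.141, 0.0]
wrist_force: [0.7, -0.2, -1.6]
opening: 0.187
grip_force: 39.0
```

Emit:
apply_moves:
  series:
    - [0, 0, -0.005, 0, 0]
    - [0, 0, -0.01, 0, 0]
    - [0, 0, -0.02, 0, 0]
    - [0, 0, -0.03, 0, 0]
    - [0, 0, -0.03, 0, 0]
    - [0, 0, 0, 0, 0]
    - [0, 0, 0, 0, 0]

```text
clock: 6.75
eef_pos: [0.3946, -0.2687, 0.1342]
ee_rot: [0.002, 3.14, -0.003]
wrist_force: [-0.7, -0.2, -2.6]
opening: 0.187
grip_force: 39.2
```

```bash
python3 - <<'E'
from h import *
im,d=get_image("scene");cv2.imwrite("pics/s5.png",cv2.resize(im[100:300,100:360],None,fx=3,fy=3));P=cloud("scene",d)
s=state();print(s["eef_pos"],s["opening"],s["wrist_force"])
q=band(P,(.394,-.268),.018,.05,.16);print(np.histogram(q[:,2],22))
b=q[q[:,2]<.125];print(b[:,2].min(),np.percentile(b,[1,50,99],axis=0).round(4))
E
```

```text
[ 0.39385324 -0.26806019  0.1332032 ] 0.18441264490358 [ 0.60726591 -0.77153182 -3.19243151]
(array([13, 27, 20, 28, 28, 27, 20, 30, 25, 23, 27, 27, 29, 26, 48, 18, 13,
       15, 22, 19, 25, 26]), array([0.10211558, 0.1047442 , 0.10737282, 0.11000144, 0.11263006,
       0.11525868, 0.1178873 , 0.12051591, 0.12314453, 0.12577315,
       0.12840177, 0.13103039, 0.13365901, 0.13628763, 0.13891624,
       0.14154486, 0.14417348, 0.1468021 , 0.14943072, 0.15205934,
       0.15468796, 0.15731658, 0.15994519]))
0.10211558328652541 [[ 0.3814 -0.283   0.1035]
 [ 0.3881 -0.2789  0.1145]
 [ 0.4056 -0.2625  0.1249]]
```

View pics/s5.png

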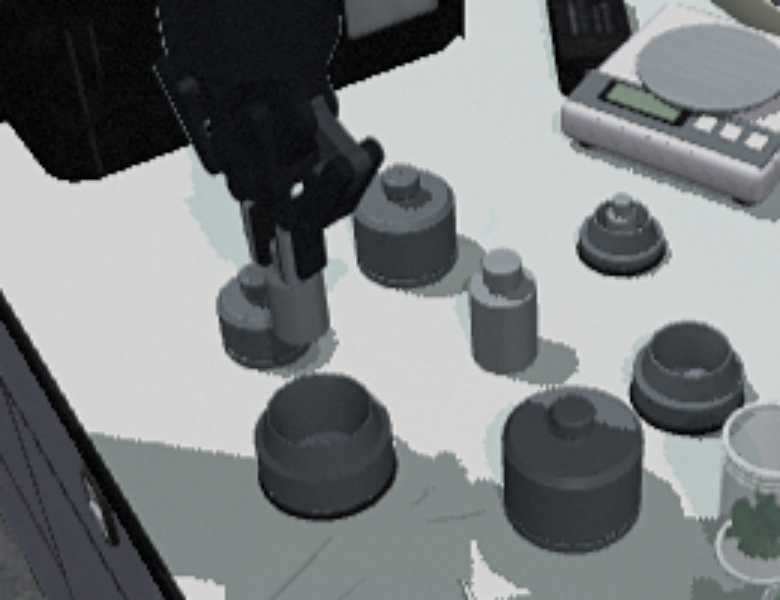

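The weight hangs upright in the grip at (300,290) and base_large is empty. base_medium is at (688,378) in this crop. I'll carry the weight over to it.

Emit:
apply_moves:
  series:
    - [0, 0, -0.03, 0, 0]
    - [-0.023, -0.015, 0, 0, 0]
    - [-0.03, -0.02, 0, 0, 0]
    - [-0.03, -0.02, 0, 0, 0]
    - [-0.03, -0.02, 0, 0, 0]
    - [-0.03, -0.02, 0, 0, 0]
    - [-0.03, -0.018, 0, 0, 0]
    - [0, 0, 0, 0, 0]
    - [0, 0, 0, 0, 0]
    - [0, 0, 0, 0, 0]

```text
clock: 7.8
eef_pos: [0.5655, -0.3803, 0.1618]
ee_rot: [-0.002, -3.139, -0.004]
wrist_force: [0.1, 0.4, -3.1]
opening: 0.187
grip_force: 39.5
```

```bash
cat >> h.py <<'E'
def hang(Q,R): # axis of hanging cylinder of radius R from side points
    return circ(Q,R,Q[:,:2].mean(0)+.01)
E
python3 - <<'E'
from h import *
s,P=look("scene",[A[6]]);print(s["eef_pos"],s["opening"],s["ee_rot"])
x=s["eef_pos"];Q=band(P,x[:2],.025,x[2]-.03,x[2]);print(len(Q),hang(Q,.014))
s,P=look("top",[A[6]]);
E
```

```text
scene bM 164 [ 0.5689 -0.3829] 0.0352
[ 0.5655022  -0.3802829   0.16183318] 0.1869015109906067 [-1.55461223e-03 -3.13886905e+00 -3.50094024e-03]
295 [ 0.56704883 -0.37981012]
top bM 0 None 0
```

Emit:
apply_moves:
  series:
    - [-0.0015, -0.002, 0.02, 0, 0]
    - [0, 0, 0.03, 0, 0]
    - [0, 0, 0.025, 0, 0]
    - [0, 0, 0.01, 0, 0]
    - [0, 0, 0.01, 0, 0]
    - [0, 0, 0.01, 0, 0]
    - [0, 0, 0.01, 0, 0]
    - [0, 0, 0.006, 0, 0]
    - [0, 0, 0, 0, 0]
    - [0, 0, 0, 0, 0]

```text
clock: 8.9
eef_pos: [0.5686, -0.3836, 0.0424]
ee_rot: [0.002, 3.141, -0.0]
wrist_force: [-0.1, 0.7, -1.8]
opening: 0.186
grip_force: 39.8
```

Emit:
apply_moves:
  series:
    - [0, 0, 0.003, 0, 0]
    - [0, 0, 0.001, 0, 0]
    - [0, 0, 0, 0, 0]
    - [0, 0, 0, 0, 0.25]
    - [0, 0, 0, 0, 0.35]
    - [0, 0, 0, 0, 0.4]
    - [0, 0, 0, 0, 0.4]
    - [0, 0, -0.02, 0, 0.4]
    - [0, 0, -0.04, 0, 0.45]
    - [0, 0, -0.04, 0, 0.45]
    - [0, 0, -0.04, 0, 0.45]

```text
clock: 10.0
eef_pos: [0.5683, -0.3833, 0.1798]
ee_rot: [-0.002, -3.141, -0.0]
wrist_force: [0.5, -0.6, 0.0]
opening: 0.449
grip_force: 0.0
```

Emit:
apply_moves:
  series:
    - [0.02, 0.05, 0, 0, 0.5]
    - [0.02, 0.05, 0, 0, 0.5]
    - [0, 0, 0, 0, 0.5]
    - [0, 0, 0, 0, 0.5]
    - [0, 0, 0, 0, 0.5]

```text
clock: 10.5
eef_pos: [0.5324, -0.2917, 0.1789]
ee_rot: [0.002, 3.14, -0.002]
wrist_force: [0.0, -0.6, 0.1]
opening: 0.5
grip_force: 0.0
```

```bash
python3 - <<'E'
from h import *
B=[("wM",(.568,-.381),.060,.009),A[6],A[5]]
look("top",B);look("scene",B);s,P=look("wrist",B,"w6");print(s["eef_pos"],s["opening"])
E
```

```text
top wM 100 [ 0.5678 -0.3835] 0.0607
top bM 152 [ 0.5677 -0.3827] 0.0359
top wL 0 None 0
scene wM 85 [ 0.5694 -0.384 ] 0.0599
scene bM 169 [ 0.5697 -0.3818] 0.0357
scene wL 106 [ 0.5256 -0.2823] 0.0698
wrist wM 333 [ 0.5697 -0.3836] 0.0594
wrist bM 472 [ 0.5694 -0.3807] 0.0353
wrist wL 588 [ 0.5262 -0.2818] 0.0696
[ 0.53230031 -0.29199656  0.17851315] 0.49743037383547833
```

View pics/w6.png

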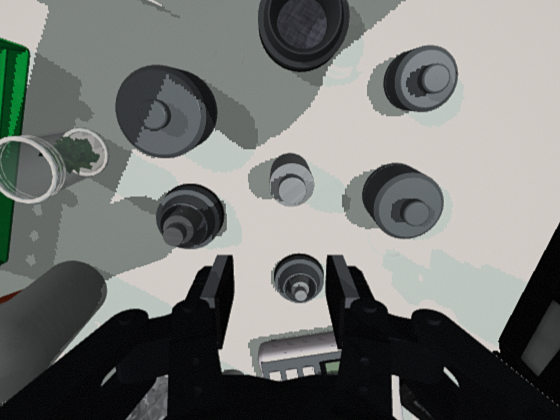

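weight_medium now stands home in base_medium, with its knob top at z 0.060 as expected (wrist image (175,230)). weight_large is at (291,185). I'll fetch it next.

Emit:
apply_moves:
  series:
    - [0.0065, 0.01, 0, 0, 0.5]
    - [0, 0, 0.03, 0, 0.5]
    - [0, 0, 0.03, 0, 0.5]
    - [0, 0, 0.03, 0, 0.5]
    - [0, 0, 0.02, 0, 0.45]
    - [0, 0, 0, 0, 0.45]
    - [0, 0, 0, 0, 0.45]

```text
clock: 11.35
eef_pos: [0.5251, -0.2812, 0.0683]
ee_rot: [-0.003, -3.141, -0.0]
wrist_force: [0.7, -0.4, -0.0]
opening: 0.448
grip_force: 0.0
```

Emit:
apply_moves:
  series:
    - [-0.0005, 0, 0.01, 0, 0.45]
    - [0, 0, 0.012, 0, 0.45]
    - [0, 0, 0, 0, 0.4]
    - [0, 0, 0, 0, 0]
    - [0, 0, 0, 0, 0]
    - [0, 0, 0, 0, 0]
    - [0, 0, 0, 0, 0]
    - [0, 0, 0, 0, 0]
  squeeze: 60

```text
clock: 12.15
eef_pos: [0.5254, -0.2807, 0.0464]
ee_rot: [-0.002, -3.142, 0.001]
wrist_force: [0.3, -0.9, -2.7]
opening: 0.229
grip_force: 58.7
```

Emit:
apply_moves:
  series:
    - [0, 0, -0.005, 0, 0]
    - [0, 0, -0.015, 0, 0]
    - [0, 0, -0.03, 0, 0]
    - [0, 0, -0.04, 0, 0]
    - [0, 0, -0.03, 0, 0]
    - [0, 0, 0, 0, 0]
    - [0, 0, 0, 0, 0]

```text
clock: 12.85
eef_pos: [0.5254, -0.2803, 0.1662]
ee_rot: [0.001, 3.141, 0.0]
wrist_force: [0.1, 0.5, -5.9]
opening: 0.226
grip_force: 59.4
```

```bash
python3 - <<'E'
from h import *
s,P=look("scene",[A[1]]);x=s["eef_pos"];print(x,s["opening"],s["wrist_force"])
Q=band(P,x[:2],.035,x[2]-.04,x[2]-.005);print(len(Q),hang(Q,.019),band(P,x[:2],.03,.04,.2)[:,2].min())
for z in(-.04,-.03,-.02,-.01):
  Q=band(P,x[:2],.035,x[2]+z,x[2]+z+.01);print(z,len(Q),hang(Q,.019))
E
```

```text
scene bL 219 [ 0.396  -0.2733] 0.0453
[ 0.52537968 -0.28029502  0.16615676] 0.2258041838756635 [ 0.1322963   0.54312498 -5.92847111]
447 [ 0.52654143 -0.28016774] 0.12056887028995389
-0.04 127 [ 0.52657879 -0.28034893]
-0.03 122 [ 0.52647711 -0.28017429]
-0.02 125 [ 0.52654956 -0.2800785 ]
-0.01 140 [ 0.52662028 -0.27986646]
```

Emit:
apply_moves:
  series:
    - [0.03, -0.002, 0, 0, 0]
    - [0.04, -0.002, 0, 0, 0]
    - [0.04, -0.002, 0, 0, 0]
    - [0.02, -0.001, 0, 0, 0]
    - [0, 0, 0, 0, 0]
    - [0, 0, 0, 0, 0]
    - [0, 0, 0, 0, 0]
    - [0, 0, 0, 0, 0]

```text
clock: 13.7
eef_pos: [0.3961, -0.2873, 0.1658]
ee_rot: [-0.0, -3.141, -0.001]
wrist_force: [1.0, 0.5, -4.9]
opening: 0.231
grip_force: 59.2
```

```bash
python3 - <<'E'
from h import *
s,P=look("scene",[A[1]]);x=s["eef_pos"];print(x,s["opening"],s["wrist_force"])
Q=band(P,x[:2],.035,x[2]-.04,x[2]-.005);print(len(Q),hang(Q,.019))
E
```

```text
scene bL 212 [ 0.3961 -0.2726] 0.0453
[ 0.39607205 -0.2872846   0.16576467] 0.23054620306250279 [ 0.9574487   0.53452021 -4.87441452]
499 [ 0.39733339 -0.28708208]
```

Emit:
apply_moves:
  series:
    - [0.001, 0.014, 0, 0, 0]
    - [0, 0, 0, 0, 0]
    - [0, 0, 0.02, 0, 0]
    - [0, 0, 0.03, 0, 0]
    - [0, 0, 0.02, 0, 0]
    - [0, 0, 0.01, 0, 0]
    - [0, 0, 0.01, 0, 0]
    - [0, 0, 0.01, 0, 0]
    - [0, 0, 0.009, 0, 0]
    - [0, 0, 0, 0, 0]
    - [0, 0, 0, 0, 0]

```text
clock: 14.85
eef_pos: [0.3945, -0.2735, 0.0574]
ee_rot: [0.002, 3.142, -0.0]
wrist_force: [-0.3, -0.4, -4.2]
opening: 0.227
grip_force: 59.3
```

Emit:
apply_moves:
  series:
    - [0, 0, 0.003, 0, 0]
    - [0, 0, 0.0015, 0, 0]
    - [0, 0, 0, 0, 0]
    - [0, 0, 0, 0, 0.3]
    - [0, 0, 0, 0, 0.4]
    - [0, 0, 0, 0, 0.45]
    - [0, 0, 0, 0, 0.45]
    - [0, 0, -0.02, 0, 0.45]
    - [0, 0, -0.04, 0, 0.45]
    - [0, 0, -0.04, 0, 0.45]

```text
clock: 15.85
eef_pos: [0.3939, -0.2729, 0.1535]
ee_rot: [-0.002, -3.14, -0.002]
wrist_force: [0.7, -0.7, 0.4]
opening: 0.449
grip_force: 0.0
```

```bash
python3 - <<'E'
from h import *
B=[("wL",(.396,-.273),.076,.011),A[1],A[2],A[3],A[4]]
look("scene",B);s,P=look("wrist",B);print(s["eef_pos"],s["opening"])
E
```

```text
scene wL 129 [ 0.3947 -0.2751] 0.076
scene bL 238 [ 0.3965 -0.2736] 0.0458
scene lL 130 [ 0.4667 -0.387 ] 0.0701
scene lM 80 [ 0.5473 -0.1789] 0.064
scene lS 92 [ 0.4413 -0.1727] 0.0523
wrist wL 563 [ 0.3958 -0.2753] 0.0738
wrist bL 443 [ 0.3975 -0.2733] 0.0443
wrist lL 392 [ 0.4678 -0.3861] 0.0679
wrist lM 0 None 0
wrist lS 383 [ 0.4422 -0.1728] 0.0498
[ 0.39695591 -0.27566707  0.16011506] 0.45145623080726216
```

Both weights are home; the large knob top reads 0.076. Next is lid_large.

Emit:
apply_moves:
  series:
    - [-0.02, -0.03, 0, 0, 0.45]
    - [-0.03, -0.04, 0, 0, 0.45]
    - [-0.02, -0.041, 0, 0, 0.45]
    - [0, 0, 0.02, 0, 0.45]
    - [0, 0, 0.03, 0, 0.45]
    - [0, 0, 0.03, 0, 0.45]
    - [0, 0, 0, 0, 0.45]
    - [0, 0, 0, 0, 0.45]

```text
clock: 16.75
eef_pos: [0.4639, -0.384, 0.0723]
ee_rot: [-0.002, -3.14, -0.002]
wrist_force: [0.4, -0.2, 1.6]
opening: 0.451
grip_force: 0.0
```

Emit:
apply_moves:
  series:
    - [-0.003, -0.0025, 0, 0, 0.45]
    - [0, 0, 0.012, 0, 0.45]
    - [0, 0, 0.012, 0, 0.45]
    - [0, 0, 0, 0, 0.4]
    - [0, 0, 0, 0, 0]
    - [0, 0, 0, 0, 0]
    - [0, 0, 0, 0, 0]
    - [0, 0, 0, 0, 0]
    - [0, 0, 0, 0, 0]
  squeeze: 50

```text
clock: 17.65
eef_pos: [0.4674, -0.387, 0.0489]
ee_rot: [0.002, 3.141, -0.0]
wrist_force: [-1.1, 1.2, -0.4]
opening: 0.228
grip_force: 48.9
```

Emit:
apply_moves:
  series:
    - [0, 0, -0.005, 0, 0]
    - [0, 0, -0.015, 0, 0]
    - [0, 0, -0.03, 0, 0]
    - [0, 0, -0.04, 0, 0]
    - [0, 0, -0.03, 0, 0]
    - [0, 0, 0, 0, 0]
    - [0.018, 0.03, 0, 0, 0]
    - [0.025, 0.04, 0, 0, 0]
    - [0.025, 0.04, 0, 0, 0]
    - [0, 0, 0, 0, 0]
    - [0, 0, 0, 0, 0]
    - [0, 0, 0, 0, 0]

```text
clock: 18.85
eef_pos: [0.4004, -0.2781, 0.1692]
ee_rot: [0.002, 3.14, -0.002]
wrist_force: [0.7, 0.1, -1.5]
opening: 0.23
grip_force: 49.1
```

```bash
python3 - <<'E'
from h import *
s,P=look("scene",[]);x=s["eef_pos"];print(x,s["opening"],s["wrist_force"],s["grip_force"])
for z in(-.045,-.035,-.025,-.015):
  Q=band(P,x[:2],.05,x[2]+z,x[2]+z+.01);print(z,len(Q),hang(Q,.036))
print(band(P,x[:2],.05,x[2]-.07,.3)[:,2].min())
E
```

```text
[ 0.40044704 -0.27811039  0.16918581] 0.22961185129654965 [ 0.73089287  0.05633519 -1.5127344 ] 49.126142263412476
-0.045 257 [ 0.40153191 -0.27717022]
-0.035 262 [ 0.40135973 -0.27721533]
-0.025 261 [ 0.40149593 -0.27725189]
-0.015 290 [ 0.40143087 -0.27715935]
0.11988487855313051
```

Emit:
apply_moves:
  series:
    - [0.005, 0.004, 0, 0, 0]
    - [0, 0, 0, 0, 0]
    - [0, 0, 0.02, 0, 0]
    - [0, 0, 0.02, 0, 0]
    - [0, 0, 0.015, 0, 0]
    - [0, 0, 0.01, 0, 0]
    - [0, 0, 0.01, 0, 0]
    - [0, 0, 0.0085, 0, 0]
    - [0, 0, 0, 0, 0]
    - [0, 0, 0, 0, 0]

```text
clock: 19.9
eef_pos: [0.3946, -0.2731, 0.0854]
ee_rot: [0.002, 3.141, -0.0]
wrist_force: [-0.0, -0.9, -0.8]
opening: 0.229
grip_force: 49.1
```

Emit:
apply_moves:
  series:
    - [0, 0, 0.003, 0, 0]
    - [0, 0, 0.003, 0, 0]
    - [0, 0, 0.002, 0, 0]
    - [0, 0, 0, 0, 0]
    - [0, 0, 0, 0, 0]

```text
clock: 20.4
eef_pos: [0.3948, -0.2732, 0.0783]
ee_rot: [0.001, 3.141, -0.002]
wrist_force: [-2.5, 1.9, 7.6]
opening: 0.226
grip_force: 50.0
```

Emit:
apply_moves:
  series:
    - [0, 0, 0.001, 0, 0]
    - [0, 0, 0.001, 0, 0]
    - [0, 0, 0, 0, 0]
    - [0, 0, 0, 0, 0]

```text
clock: 20.8
eef_pos: [0.3949, -0.2734, 0.0781]
ee_rot: [0.001, 3.14, -0.003]
wrist_force: [-6.7, 5.7, 26.1]
opening: 0.228
grip_force: 51.7
```

Emit:
apply_moves:
  series:
    - [0, 0, 0, 0, 0.3]
    - [0, 0, 0, 0, 0.4]
    - [0, 0, 0, 0, 0.45]
    - [0, 0, 0, 0, 0.45]
    - [0, 0, -0.02, 0, 0.45]
    - [0, 0, -0.04, 0, 0.45]
    - [0, 0, -0.03, 0, 0.45]
    - [0, 0, 0, 0, 0.45]
    - [0, 0, 0, 0, 0.45]

```text
clock: 21.7
eef_pos: [0.3947, -0.2732, 0.1655]
ee_rot: [0.002, 3.141, -0.001]
wrist_force: [-0.1, 0.1, -0.6]
opening: 0.452
grip_force: 0.0
```

```bash
cat >> h.py <<'E'
def lidchk(P,x,zt,ri=.013,ro=.024): # plane fit of the flat top
    Q=band(P,x,ro,zt-.008,zt+.008);Q=Q[np.hypot(*(Q[:,:2]-np.array(x)).T)>ri]
    c=np.linalg.lstsq(np.c_[Q[:,:2]-x,np.ones(len(Q))],Q[:,2],rcond=None)[0];print("top plane",len(Q),c.round(4))
E
python3 - <<'E'
from h import *
for n in("scene","wrist"):
  s,P=look(n,[("lL",(.396,-.273),.100,.011)]+A[3:5]);lidchk(P,(.396,-.273),.084);print(s["eef_pos"])
E
```

```text
scene lL 134 [ 0.3944 -0.2737] 0.0999
scene lM 84 [ 0.5472 -0.18  ] 0.0639
scene lS 96 [ 0.4419 -0.172 ] 0.0518
top plane 319 [0.0084 0.0007 0.0844]
[ 0.39474134 -0.27322529  0.16546352]
wrist lL 767 [ 0.3951 -0.2726] 0.0993
wrist lM 0 None 0
wrist lS 479 [ 0.4413 -0.1719] 0.0513
top plane 2218 [0.0013 0.0019 0.0834]
[ 0.39409246 -0.27263174  0.16457042]
```

lid_large is home and level, with its top at 0.084 and no measurable tilt. Next is lid_medium.

Emit:
apply_moves:
  series:
    - [-0.03, 0.018, 0, 0, 0.45]
    - [-0.04, 0.025, 0, 0, 0.45]
    - [-0.04, 0.025, 0, 0, 0.45]
    - [-0.03, 0.018, 0, 0, 0.45]
    - [-0.0125, 0.008, 0, 0, 0.45]
    - [0, 0, 0.03, 0, 0.45]
    - [0, 0, 0.03, 0, 0.45]
    - [0, 0, 0.03, 0, 0.45]
    - [0, 0, 0, 0, 0.45]
    - [0, 0, 0, 0, 0.45]

```text
clock: 22.8
eef_pos: [0.5457, -0.1791, 0.0746]
ee_rot: [-0.003, -3.139, -0.002]
wrist_force: [0.6, 0.3, 0.2]
opening: 0.456
grip_force: 0.0
```

Emit:
apply_moves:
  series:
    - [-0.001, 0, 0.012, 0, 0.45]
    - [0, 0, 0.012, 0, 0.45]
    - [0, 0, 0.008, 0, 0.45]
    - [0, 0, 0, 0, 0.4]
    - [0, 0, 0, 0, 0]
    - [0, 0, 0, 0, 0]
    - [0, 0, 0, 0, 0]
    - [0, 0, 0, 0, 0]
    - [0, 0, 0, 0, 0]

```text
clock: 23.7
eef_pos: [0.5481, -0.1791, 0.0434]
ee_rot: [0.002, 3.141, -0.0]
wrist_force: [-0.0, -0.7, -0.8]
opening: 0.228
grip_force: 48.9
```

Emit:
apply_moves:
  series:
    - [0, 0, -0.005, 0, 0]
    - [0, 0, -0.015, 0, 0]
    - [0, 0, -0.03, 0, 0]
    - [0, 0, -0.04, 0, 0]
    - [0, 0, -0.03, 0, 0]
    - [0, 0, 0, 0, 0]
    - [-0.002, -0.03, 0, 0, 0]
    - [-0.004, -0.04, 0, 0, 0]
    - [-0.006, -0.04, 0, 0, 0]
    - [-0.006, -0.04, 0, 0, 0]
    - [-0.004, -0.04, 0, 0, 0]
    - [0, -0.013, 0, 0, 0]

```text
clock: 24.9
eef_pos: [0.5693, -0.386, 0.1619]
ee_rot: [-0.007, -3.141, 0.002]
wrist_force: [0.5, -0.0, -0.9]
opening: 0.228
grip_force: 49.1
```

Emit:
apply_moves:
  series:
    - [0, 0, 0, 0, 0]
    - [0, 0, 0, 0, 0]
    - [0, 0, 0, 0, 0]

```text
clock: 25.2
eef_pos: [0.5697, -0.3802, 0.163]
ee_rot: [0.001, -3.141, -0.002]
wrist_force: [0.2, -0.3, -2.1]
opening: 0.227
grip_force: 49.1
```

```bash
python3 - <<'E'
from h import *
s,P=look("scene",[A[6],("wM",(.569,-.384),.06,.009)]);x=s["eef_pos"];print(x,s["opening"],s["wrist_force"],s["grip_force"])
for z in(-.04,-.03,-.02,-.01):
  Q=band(P,x[:2],.05,x[2]+z,x[2]+z+.01);print(z,len(Q),hang(Q,.031))
print(band(P,x[:2],.05,x[2]-.07,.3)[:,2].min())
E
```

```text
scene bM 185 [ 0.568  -0.3821] 0.0355
scene wM 83 [ 0.5691 -0.3835] 0.0601
[ 0.56974158 -0.38016785  0.16303383] 0.22654127989064307 [ 0.22943726 -0.25838419 -2.09232438] 49.084367752075195
-0.04 217 [ 0.57028906 -0.37901627]
-0.03 201 [ 0.5703332  -0.37898973]
-0.02 222 [ 0.57019322 -0.37919654]
-0.01 222 [ 0.57016395 -0.37915154]
0.1188781395747432
```

Emit:
apply_moves:
  series:
    - [0.0015, -0.003, 0, 0, 0]
    - [0, 0, 0, 0, 0]
    - [0, 0, 0.02, 0, 0]
    - [0, 0, 0.025, 0, 0]
    - [0, 0, 0.02, 0, 0]
    - [0, 0, 0.01, 0, 0]
    - [0, 0, 0.01, 0, 0]
    - [0, 0, 0.0075, 0, 0]
    - [0, 0, 0, 0, 0]
    - [0, 0, 0, 0, 0]

```text
clock: 26.25
eef_pos: [0.5687, -0.3853, 0.0714]
ee_rot: [0.001, 3.141, -0.001]
wrist_force: [0.4, -0.6, -0.5]
opening: 0.228
grip_force: 49.1
```

Emit:
apply_moves:
  series:
    - [0, 0, 0.003, 0, 0]
    - [0, 0, 0.003, 0, 0]
    - [0, 0, 0.0015, 0, 0]
    - [0, 0, 0, 0, 0]
    - [0, 0, 0, 0, 0]

```text
clock: 26.75
eef_pos: [0.5685, -0.3851, 0.0633]
ee_rot: [0.001, 3.141, 0.0]
wrist_force: [0.7, 0.8, -1.1]
opening: 0.225
grip_force: 49.2
```

Emit:
apply_moves:
  series:
    - [0, 0, 0.001, 0, 0]
    - [0, 0, 0.001, 0, 0]
    - [0, 0, 0.001, 0, 0]
    - [0, 0, 0, 0, 0]

```text
clock: 27.15
eef_pos: [0.5687, -0.3855, 0.063]
ee_rot: [0.002, 3.14, -0.002]
wrist_force: [-3.9, 2.8, 13.2]
opening: 0.23
grip_force: 50.4
```

Emit:
apply_moves:
  series:
    - [0, 0, 0.001, 0, 0]
    - [0, 0, 0, 0, 0]
    - [0, 0, 0, 0, 0.3]
    - [0, 0, 0, 0, 0.4]
    - [0, 0, 0, 0, 0.45]
    - [0, 0, 0, 0, 0.45]
    - [0, 0, -0.02, 0, 0.45]
    - [0, 0, -0.04, 0, 0.45]
    - [0, 0, -0.04, 0, 0.45]
    - [0, 0, 0, 0, 0.45]
    - [0, 0, 0, 0, 0.45]

```text
clock: 28.25
eef_pos: [0.569, -0.3856, 0.1603]
ee_rot: [0.002, 3.14, -0.002]
wrist_force: [-0.3, -0.6, -0.7]
opening: 0.444
grip_force: 0.0
```

```bash
python3 - <<'E'
from h import *
for n in("scene","wrist"):
  s,P=look(n,[("lM",(.5685,-.383),.084,.011),A[4],("cup",(.505,-.48),.0865,.025)]);lidchk(P,(.5685,-.383),.068);print(s["eef_pos"])
E
```

```text
scene lM 113 [ 0.5689 -0.3865] 0.0839
scene lS 96 [ 0.4425 -0.1723] 0.0517
scene cup 250 [ 0.5058 -0.4798] 0.0863
top plane 276 [-0.0008  0.0169  0.0684]
[ 0.56896331 -0.38563031  0.16028228]
wrist lM 702 [ 0.5688 -0.3851] 0.0828
wrist lS 0 None 0
wrist cup 1273 [ 0.506  -0.4792] 0.0851
top plane 2024 [0.0004 0.0157 0.067 ]
[ 0.56808664 -0.38490674  0.15866813]
```

lid_medium's plane fit shows about 1° of tilt, higher on the +y side, and it sits roughly 2 to 3 mm too far toward -y, so it is wedged on the collar taper. I'll re-grip it, recentre and press again.

Emit:
apply_moves:
  series:
    - [0, 0, 0.04, 0, 0.45]
    - [0, 0, 0.04, 0, 0.45]
    - [0, 0, 0.017, 0, 0.45]
    - [0, 0, 0, 0, 0.4]
    - [0, 0, 0, 0, 0]
    - [0, 0, 0, 0, 0]
    - [0, 0, 0, 0, 0]
    - [0, 0, 0, 0, 0]
    - [0, 0, -0.004, 0, 0]
    - [0, 0.003, 0, 0, 0]
    - [0, 0, 0, 0, 0]
    - [0, 0, 0, 0, 0]

```text
clock: 29.55
eef_pos: [0.5685, -0.3821, 0.0665]
ee_rot: [0.001, 3.141, -0.001]
wrist_force: [-0.6, -0.2, 0.0]
opening: 0.231
grip_force: 48.9
```

Emit:
apply_moves:
  series:
    - [0, 0, 0.002, 0, 0]
    - [0, 0, 0.002, 0, 0]
    - [0, 0, 0.001, 0, 0]
    - [0, 0, 0.001, 0, 0]
    - [0, 0, 0, 0, 0]

```text
clock: 30.05
eef_pos: [0.5684, -0.3821, 0.0603]
ee_rot: [0.002, 3.142, 0.0]
wrist_force: [-0.1, -0.7, -1.0]
opening: 0.228
grip_force: 49.0
```

Emit:
apply_moves:
  series:
    - [0, 0, 0.001, 0, 0]
    - [0, 0, 0.001, 0, 0]
    - [0, 0, 0.001, 0, 0]
    - [0, 0, 0, 0, 0]

```text
clock: 30.45
eef_pos: [0.5687, -0.3828, 0.0599]
ee_rot: [0.002, 3.14, -0.003]
wrist_force: [-4.4, 1.4, 13.0]
opening: 0.229
grip_force: 50.2
```

Emit:
apply_moves:
  series:
    - [0, 0, 0.001, 0, 0]
    - [0, 0, 0, 0, 0]
    - [0, 0, 0, 0, 0.3]
    - [0, 0, 0, 0, 0.4]
    - [0, 0, 0, 0, 0.45]
    - [0, 0, 0, 0, 0.45]
    - [0, 0, -0.02, 0, 0.45]
    - [0, 0, -0.04, 0, 0.45]
    - [0, 0, -0.04, 0, 0.45]
    - [0, 0, 0, 0, 0.45]
    - [0, 0, 0, 0, 0.45]

```text
clock: 31.55
eef_pos: [0.569, -0.3826, 0.1574]
ee_rot: [0.001, 3.14, -0.002]
wrist_force: [-0.1, -0.5, -0.5]
opening: 0.448
grip_force: 0.0
```

```bash
python3 - <<'E'
from h import *
for n in("scene","wrist"):
  s,P=look(n,[("lM",(.5685,-.383),.084,.011)]);lidchk(P,(.5685,-.383),.068);print(s["eef_pos"])
E
```

```text
scene lM 115 [ 0.5706 -0.3835] 0.0839
top plane 272 [-0.0041 -0.0021  0.0683]
[ 0.56898711 -0.38256843  0.15742204]
wrist lM 712 [ 0.5708 -0.3821] 0.0828
top plane 1995 [-0.0004  0.0022  0.0669]
[ 0.56809609 -0.38185132  0.15579162]
```

lid_medium is level and home now. Last is lid_small.

Emit:
apply_moves:
  series:
    - [0.017, 0.03, 0, 0, 0.45]
    - [0.025, 0.04, 0, 0, 0.45]
    - [0.025, 0.04, 0, 0, 0.45]
    - [0.025, 0.04, 0, 0, 0.45]
    - [0.02, 0.035, 0, 0, 0.45]
    - [0.015, 0.0255, 0, 0, 0.45]
    - [0, 0, 0.03, 0, 0.45]
    - [0, 0, 0.03, 0, 0.45]
    - [0, 0, 0.03, 0, 0.45]
    - [0, 0, 0, 0, 0.45]
    - [0, 0, 0, 0, 0.45]

```text
clock: 32.75
eef_pos: [0.4404, -0.1708, 0.0655]
ee_rot: [-0.002, -3.139, -0.003]
wrist_force: [0.2, -0.2, 0.7]
opening: 0.453
grip_force: 0.0
```

Emit:
apply_moves:
  series:
    - [-0.001, -0.001, 0.012, 0, 0.45]
    - [0, 0, 0.012, 0, 0.45]
    - [0, 0, 0.01, 0, 0.45]
    - [0, 0, 0, 0, 0.4]
    - [0, 0, 0, 0, 0]
    - [0, 0, 0, 0, 0]
    - [0, 0, 0, 0, 0]
    - [0, 0, 0, 0, 0]
    - [0, 0, 0, 0, 0]

```text
clock: 33.65
eef_pos: [0.4428, -0.1727, 0.0326]
ee_rot: [0.002, 3.141, -0.001]
wrist_force: [0.8, 0.8, 1.5]
opening: 0.225
grip_force: 48.9
```

Emit:
apply_moves:
  series:
    - [0, 0, -0.005, 0, 0]
    - [0, 0, -0.015, 0, 0]
    - [0, 0, -0.03, 0, 0]
    - [0, 0, -0.04, 0, 0]
    - [0, 0, -0.03, 0, 0]
    - [0, 0, 0, 0, 0]
    - [-0.028, -0.015, 0, 0, 0]
    - [-0.036, -0.018, 0, 0, 0]
    - [-0.036, -0.018, 0, 0, 0]
    - [-0.036, -0.018, 0, 0, 0]
    - [-0.036, -0.018, 0, 0, 0]
    - [-0.026, -0.012, 0, 0, 0]

```text
clock: 34.85
eef_pos: [0.6418, -0.2726, 0.1507]
ee_rot: [-0.002, -3.141, -0.001]
wrist_force: [0.8, 0.6, -0.9]
opening: 0.23
grip_force: 49.0
```

Emit:
apply_moves:
  series:
    - [0, 0, 0, 0, 0]
    - [0, 0, 0, 0, 0]
    - [0, 0, 0, 0, 0]

```text
clock: 35.15
eef_pos: [0.6391, -0.2709, 0.1514]
ee_rot: [-0.001, -3.139, -0.002]
wrist_force: [0.2, 0.2, -1.0]
opening: 0.228
grip_force: 49.0
```

```bash
python3 - <<'E'
from h import *
s,P=look("scene",[A[7],("wS",(.64,-.2715),.04,.006)]);x=s["eef_pos"];print(x,s["opening"],s["wrist_force"],s["grip_force"])
for z in(-.03,-.02,-.01):
  Q=band(P,x[:2],.045,x[2]+z,x[2]+z+.01);print(z,len(Q),hang(Q,.026))
print(band(P,x[:2],.045,x[2]-.06,.3)[:,2].min())
E
```

```text
scene bS 132 [ 0.6409 -0.2714] 0.026
scene wS 29 [ 0.6411 -0.2719] 0.0399
[ 0.63908799 -0.27087658  0.15142955] 0.22840254009273642 [ 0.18875417  0.16820356 -0.98338274] 49.04170274734497
-0.03 150 [ 0.63877635 -0.26949962]
-0.02 151 [ 0.63846372 -0.26965495]
-0.01 162 [ 0.63832385 -0.2699337 ]
0.1185057935375786
```

Emit:
apply_moves:
  series:
    - [-0.0015, -0.001, 0, 0, 0]
    - [0, 0, 0, 0, 0]
    - [0, 0, 0.025, 0, 0]
    - [0, 0, 0.025, 0, 0]
    - [0, 0, 0.02, 0, 0]
    - [0, 0, 0.01, 0, 0]
    - [0, 0, 0.01, 0, 0]
    - [0, 0, 0.008, 0, 0]
    - [0, 0, 0, 0, 0]
    - [0, 0, 0, 0, 0]

```text
clock: 36.2
eef_pos: [0.6423, -0.2729, 0.0548]
ee_rot: [0.002, 3.141, -0.001]
wrist_force: [0.5, -0.8, -0.5]
opening: 0.231
grip_force: 49.0
```

```bash
python3 - <<'E'
from h import *
s,P=look("scene",[]);x=s["eef_pos"];print(x)
Q=band(P,x[:2],.045,x[2]-.025,x[2]-.002);print(len(Q),hang(Q,.026))
E
```

```text
[ 0.6422864  -0.27286961  0.05484522]
281 [ 0.6419921  -0.27177736]
```

Centred to within about 1 mm. Pressing down.

Emit:
apply_moves:
  series:
    - [0.001, 0, 0.003, 0, 0]
    - [0, 0, 0.003, 0, 0]
    - [0, 0, 0.003, 0, 0]
    - [0, 0, 0.001, 0, 0]
    - [0, 0, 0.001, 0, 0]
    - [0, 0, 0.001, 0, 0]
    - [0, 0, 0, 0, 0]

```text
clock: 36.95
eef_pos: [0.6412, -0.2726, 0.0445]
ee_rot: [0.001, 3.141, -0.001]
wrist_force: [-3.5, 2.0, 10.6]
opening: 0.227
grip_force: 50.3
```

Emit:
apply_moves:
  series:
    - [0, 0, 0.001, 0, 0]
    - [0, 0, 0, 0, 0]
    - [0, 0, 0, 0, 0.3]
    - [0, 0, 0, 0, 0.4]
    - [0, 0, 0, 0, 0.45]
    - [0, 0, 0, 0, 0.45]
    - [0, 0, -0.02, 0, 0.45]
    - [0, 0, -0.04, 0, 0.45]
    - [0, 0, -0.04, 0, 0.45]
    - [0.04, 0.02, -0.04, 0, 0.45]
    - [0.04, 0.02, -0.02, 0, 0.45]
    - [0, 0, 0, 0, 0.45]

```text
clock: 38.15
eef_pos: [0.5641, -0.2337, 0.1972]
ee_rot: [-0.001, -3.141, -0.001]
wrist_force: [0.3, 0.7, -0.1]
opening: 0.448
grip_force: 0.0
```

Emit:
apply_moves:
  series:
    - [0, 0, 0, 0, 0.45]
    - [0, 0, 0, 0, 0.45]
    - [0, 0, 0, 0, 0.45]

```text
clock: 38.45
eef_pos: [0.5683, -0.2363, 0.1936]
ee_rot: [-0.002, -3.141, -0.001]
wrist_force: [-0.3, -0.1, 1.1]
opening: 0.45
grip_force: 0.0
```

```bash
python3 - <<'E'
from h import *
for n in("scene","wrist","top"):
  s,P=look(n,[("lS",(.641,-.272),.064,.011),("lM",(.5695,-.383),.084,.011),("lL",(.395,-.273),.1,.011),("cup",(.505,-.48),.0865,.025)],"f_"+n)
  for x,z,r in(((.641,-.272),.048,.020),((.5695,-.383),.068,.024),((.395,-.273),.084,.026)):
    try: lidchk(P,x,z,.013,r)
    except Exception as e: print("n/a")
  print(s["eef_pos"])
E
```

```text
scene lS 87 [ 0.6399 -0.2727] 0.064
scene lM 114 [ 0.57   -0.3833] 0.0839
scene lL 128 [ 0.3946 -0.272 ] 0.0998
scene cup 243 [ 0.5048 -0.4798] 0.0861
top plane 99 [0.0136 0.0052 0.0484]
top plane 265 [-0.0003  0.0037  0.0684]
top plane 395 [ 0.0004 -0.0024  0.0843]
[ 0.56825952 -0.23634416  0.19358959]
wrist lS 261 [ 0.6394 -0.2677] 0.0636
wrist lM 583 [ 0.5711 -0.3822] 0.0835
wrist lL 0 None 0
wrist cup 0 None 0
top plane 461 [0.0031 0.0011 0.048 ]
top plane 1482 [ 0.0003 -0.0001  0.0678]
top plane 0 [0. 0. 0.]
[ 0.5681348  -0.2362922   0.19346663]
top lS 152 [ 0.6381 -0.2719] 0.0647
top lM 162 [ 0.5692 -0.3828] 0.0847
top lL 176 [ 0.3936 -0.2729] 0.1009
top cup 220 [ 0.5042 -0.4792] 0.0872
top plane 229 [-0.0251 -0.0033  0.0492]
top plane 527 [-0.0017 -0.001   0.069 ]
top plane 706 [0.0011 0.0044 0.0853]
[ 0.56804638 -0.23621856  0.19348948]
```

View pics/f_scene.png

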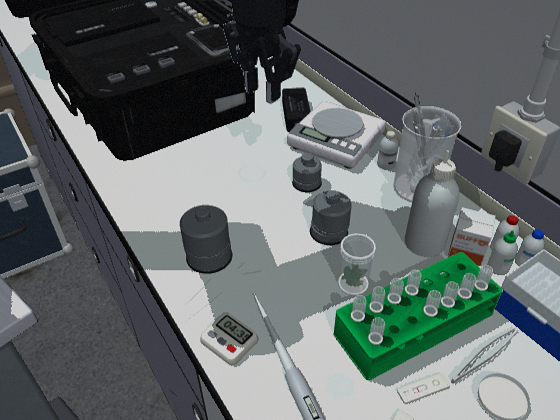

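The final view shows all three cases closed, at (206,238), (331,216) and (307,172), and the cup untouched at (356,263). The lid tops read 0.084, 0.068 and 0.048, which are their home heights, and the gripper is clear of everything.

```bash
python3 -c "
from rig import *
print(finish_job())"
```

```text
the job is handed in; nothing more can be done
None
```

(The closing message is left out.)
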